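# Nip a stem section in the bench caliper, then file it in the sample drawer

### The arm

A 7-joint arm with a two-finger parallel gripper is mounted at the origin on the work surface. World frame = base frame: x ahead of the robot, y to its left, z up, the work surface at z = 0. Lengths are in m, angles in rad, forces in N, time in s.
With the tool pointing down it reaches from about 0.375 to 0.925 m from the base axis. Payload 3.1 kg.
Tool frame: the origin (TCP) lies between the finger pads; the fingertips stand 19 mm ahead of it and the grasp point (between the pads) is the TCP; z points along the fingers, y is the line along which they close (so a half turn about z gives the same grasp; the last joint's range is limited). The gripper opens to 85 mm and grips with 20 to 120 N. Pads are 22 mm wide; open, the fingers measure 114 mm over their backs; the gripper's body (76 mm by 85 mm) begins 54 mm behind the grasp point. The pads swing forward as they close: fully open they stand 13 mm farther back than shut.
Start: joints at [-0.098, 0.383, 0.044, 1.598, -0.018, 1.161, -0.05], TCP at [0.65, 0, 0.25] pointing down, gripper open.
Joint ranges: [-2.61, 2.61], [-0.41, 2.15], [-1.48, 1.57], [0, 2.5], [-1.57, 4.71], [0.05, 1.97], [-2.85, 2.85]. Speed limits (rad/s): [2.79, 2.79, 3.14, 3.14, 3.14, 3.14, 3.14].

### API

Orientations are given as a unit quaternion [x, y, z, w].
In Python, from bench import move_ptp, movel, move_j, move_gripper, pause, inverse_kinematics, read_camera, camera_params, MotionError, sign_off, look_for, tip_of, read_time_s, read_qpos, read_joint_vel, read_effort, read_eef_pos, read_tcp_rot, read_ft_force, read_ft_torque, read_finger_gap, read_grasp_force gives the robot as it stands. Calls block until the motion is done:
- move_ptp(position, orientation): joint-space move of the TCP to a pose.
- movel(position, orientation=None, speed=0.15): straight line of the TCP; orientation=None keeps the orientation; speed is the mean speed in m/s.
- move_j(angles): joint-space move.
- move_gripper(opening, effort=None): finger opening in m; effort is the grip in N (None keeps the last); returns when the fingers have stopped.
- pause(seconds).
- inverse_kinematics(position, orientation): joint angles nearest the present ones, or None.
- read_camera(name): name is "scene" or "side" or "wrist"; returns the picture (420x560x3 uint8, red, green, blue); there is no depth.
- camera_params(name): a dict with "K" (3x3 intrinsics, pixels), "dist_coeffs" ([k1, k2, p1, p2, k3] as OpenCV has them; the pictures are not rectified), "camera_from_world" (4x4, takes a point from world to camera coordinates). Camera axes: x right, y down, z forward; pixel columns grow to the right and rows downward; lengths in m; the calibration is good to about 2 mm. A picture is of the moment at which its call begins: read the wrist's pose just before it. camera_params takes no time and is no camera call; for the wrist camera it gives the pose at the moment of the call.
A pose or a line that the arm cannot do raises MotionError and nothing moves.
- sign_off(): hands the job in; it is judged then, once.
Trained networks look in the newest picture that a camera, given by its name, has taken for a name from the list of things; names that differ only in an ending like _2 or _b are one class to them, and where a whole thing is asked for, a point or a joint stands for the part that bears it (a point fixed in the world has none). Each returns a list of dicts, best first, with "confidence" (0 to 1); they miss things now and then, are a little off and sometimes report something else, mostly with a low value. They report only what shows in the picture. A call takes as long as a camera call.
- look_for(camera, name): "at" ([column, row] in pixels, amid what is visible of it).
- tip_of(camera, name): "at" ([column, row] in pixels: a listed point, or the origin of a listed thing).
Readings, each from a call of its own:
- read_time_s(): time.
- read_qpos(): joint angles.
- read_joint_vel(): joint speeds.
- read_effort(): joint torques, N m.
- read_eef_pos(): TCP position.
- read_tcp_rot(): TCP orientation.
- read_ft_force(): force on the tool from outside, world axes, zero at the start.
- read_ft_torque(): the same for the moment, N m.
- read_finger_gap(): finger opening in m.
- read_grasp_force(): force on a finger pad.
Only numpy, scipy, OpenCV 4.12 (cv2) and the standard library are available. Lean on these libraries where they do the work, as an engineer would, in place of code of your own. Each camera call takes 0.05 s, during which the arm holds its last target. There are 200 camera calls.

### The job

Gauge the stem section standing on the bench caliper: slide the jaw shut on it until the sprung anvil gives and its needle stays for about a second between the two marks, never driving the anvil back to its stop. Then take the section out, put it into the open sample drawer and push the drawer fully shut. Leave everything else on the bench where it is.

Things in the scene. Friction and masses are not known exactly. Their poses are not given: they have to be found in the camera images.
- gauge: bench caliper, fixed to the bench: aluminium bed 120 x 285 x 12 mm. Origin on the bench below the middle of the anvil's face at rest; +y runs along the bed from jaw to anvil: the bed spans y -200 to +85, x -60 to +60 mm, top at z 12 mm. Grey spring housing behind the anvil at y 40 to 80, up to z 46 mm; on it a white plate with two black marks
- jaw_knob (a point): centre of the top of the upright round black knob on the sliding jaw: a post 22 mm in diameter that stands free from z 40 to 93 mm above the bench, 60 mm behind the jaw's face (towards -y of the gauge). Grip it and push it along the gauge
- jaw: the sliding jaw: steel face plate 50 mm wide, from 13 to 42 mm above the bench, on a grey carriage. Origin on the bench below the middle of its face, axes as the gauge's. It slides along the gauge's y axis only, closing towards +y; its gap to the anvil's face is 0.105 m fully open. Slides stiffly, about 1.5 N
- anvil (a joint): how far the sprung anvil (steel pad, size and height as the jaw's plate, dark needle on top) is pushed back, in m: 0 at rest, 0.007 at its stop. It starts to give at about 2.3 N and yields 1 mm more for every 1.5 N. The needle stands between the two marks from 0.0015 (4.5 N) to 0.005 (9.8 N); the stop is at 12.8 N
- stem: the stem section: lumpy, out-of-round piece of brown woody stem, 70 mm tall, standing on its sawn end on the caliper bed between jaw and anvil; 46 to 56 mm across depending on direction, in no known way. About 0.13 kg. Its upper 40 mm stand clear above the jaws. Origin at its underside, z axis along the stem
- stem_mid (a point): middle of the stem section's bulk, 35 mm above its underside
- cab_drawer0 (a joint): opening of the sample drawer in m: 0 shut, grows as it comes out; starts 0.12 to 0.15 open
- drawer_floor (a point): on the drawer's inner floor, 22 mm above the bench, midway along the foot of its front wall; x axis points into the cabinet. The inside reaches 192 mm in x and 89 mm either way in y; walls rise 81 mm, the front 93 mm. The fixed white cabinet (240 deep, 220 wide, 125 mm high; 32 mm box on top) roofs the part not pulled out: with the drawer d m open, x above d - 0.008 is under the roof
- cab_drawer0_handle (a point): middle of the drawer's bar handle, a steel bar along y 110 mm long, 35 mm in front of the drawer's front, 87 mm above the bench
- pot: bystander: black square plant pot 85 mm wide, 90 mm high, with a seedling, about 200 mm in all; origin at its underside
- offcut: bystander: another, thicker stem section, 95 mm tall, standing on the bench; origin at its underside
- branch: bystander: straight round piece of branch lying on the bench, 150 mm long, 34 mm thick; origin below its middle
- dish: bystander: lidded petri dish 94 mm across, 17 mm high; origin at its underside
- mouse: bystander: black computer mouse, 100 x 58 x 33 mm; origin at its underside

How it is judged:
By the outcome, as a careful person would: the job done as asked, in the order asked, and still so for the second after the job is handed in, with the robot touching nothing.
It also fails if it takes over 61 s, if anything falls off the work surface, if the arm or the gripper's body presses on something with over 40 N, if the wrist force passes 120 N, or if a joint passes its speed limit or range.

## Working session

There is one attempt and no reset: what is moved stays moved. The work goes in short steps, each a Python script; the robot and the scene stay as the last script left them, time stands still between calls to the robot, and variables do not carry over. Pictures are saved under pics/ and viewed, at most 10 in all, crops included, and the job is handed in when it is done.

```bash
ls; mkdir -p pics; cat > h.py <<'E'
import numpy as np, cv2
from bench import *
from scipy.spatial.transform import Rotation as R
def shot(n,f=None):
    im=read_camera(n)
    if f: cv2.imwrite(f'pics/{f}.png',cv2.cvtColor(im,cv2.COLOR_RGB2BGR))
    return im
def ray(P,px):
    u=cv2.undistortPoints(np.array([[px]],float),P['K'],np.array(P['dist_coeffs']))[0,0]
    M=np.array(P['camera_from_world']);Rm=M[:3,:3];o=-Rm.T@M[:3,3]
    d=Rm.T@np.array([u[0],u[1],1]);return o,d/np.linalg.norm(d)
def onz(P,px,z):
    o,d=ray(P,px);return o+d*(z-o[2])/d[2]
def tri(rs):
    A=sum(np.eye(3)-np.outer(d,d) for o,d in rs);b=sum((np.eye(3)-np.outer(d,d))@o for o,d in rs)
    x=np.linalg.solve(A,b);return x,[np.linalg.norm(np.cross(x-o,d)) for o,d in rs]
def proj(P,X):
    M=np.array(P['camera_from_world']);return cv2.projectPoints(np.array(X,float).reshape(-1,3),cv2.Rodrigues(M[:3,:3])[0],M[:3,3],P['K'],np.array(P['dist_coeffs']))[0][:,0]
def down(yaw): # tool y axis at angle yaw in world
    y=np.array([np.cos(yaw),np.sin(yaw),0]);z=np.array([0,0,-1.]);x=np.cross(y,z)
    return R.from_matrix(np.c_[x,y,z]).as_quat()
E
cat > m.py <<'E'
from h import *
Z=dict(gauge=0,jaw_knob=.093,jaw=0,stem=.012,stem_mid=.047,drawer_floor=.022,cab_drawer0_handle=.087,pot=0,offcut=0,branch=0,dish=0,mouse=0)
Ps={}
for c in('scene','side','wrist'):
    Ps[c]=camera_params(c);shot(c,c+'0')
np.set_printoptions(precision=4,suppress=True)
print(read_tcp_rot(),read_time_s())
for n,z in Z.items():
    rs=[]
    for c in Ps:
        l=tip_of(c,n)
        if l and l[0]['confidence']>.3:
            px=l[0]['at'];rs.append(ray(Ps[c],px));print(n,c,np.round(px),round(l[0]['confidence'],2),onz(Ps[c],px,z)[:2])
    if len(rs)>1: x,e=tri(rs);print('   tri',x,np.array(e))
E
python3 m.py
```

```text
pics
[ 0.7071  0.7071 -0.0008 -0.0007] 0.15
gauge scene [284. 230.] 0.93 [ 0.5192 -0.0469]
gauge side [272. 231.] 0.87 [ 0.515  -0.0569]
gauge wrist [175. 217.] 0.89 [ 0.5265 -0.0497]
   tri [ 0.5208 -0.0496 -0.0036] [0.0048 0.0037 0.0046]
jaw_knob scene [232. 228.] 0.62 [ 0.4582 -0.1938]
jaw_knob side [283. 247.] 0.9 [ 0.4562 -0.2077]
   tri [ 0.4591 -0.1981  0.0901] [0.0053 0.0053]
jaw scene [253. 244.] 0.69 [ 0.4787 -0.1387]
jaw side [282. 253.] 0.91 [ 0.4964 -0.1393]
   tri [ 0.4883 -0.1513  0.0154] [0.0012 0.0012]
stem side [274. 235.] 0.98 [ 0.5056 -0.085 ]
stem wrist [157. 252.] 0.6 [ 0.5058 -0.0869]
   tri [ 0.5056 -0.0862  0.0128] [0.0006 0.0006]
stem_mid scene [268. 221.] 0.61 [ 0.491  -0.0826]
stem_mid side [272. 229.] 0.62 [ 0.4928 -0.0948]
stem_mid wrist [140. 269.] 0.87 [ 0.4992 -0.0908]
   tri [ 0.4957 -0.0899  0.0475] [0.0057 0.0041 0.0036]
drawer_floor scene [334. 160.] 0.84 [0.4869 0.3117]
drawer_floor side [206. 164.] 0.96 [0.4856 0.3116]
   tri [0.4862 0.3132 0.0209] [0.0001 0.0001]
cab_drawer0_handle scene [324. 137.] 0.97 [0.4366 0.3212]
cab_drawer0_handle side 
[... 181 characters left out ...]
43 -0.5003 -0.0004] [0.0041 0.0041]
offcut scene [354. 258.] 0.97 [ 0.7338 -0.0287]
offcut side [326. 199.] 0.95 [ 0.7232 -0.0123]
offcut wrist [354. 197.] 0.94 [ 0.7302 -0.0257]
   tri [ 0.7281 -0.0214 -0.0008] [0.0067 0.01   0.0048]
branch scene [281. 141.] 0.85 [0.2572 0.3324]
branch side [137. 190.] 0.62 [0.2567 0.3197]
   tri [ 0.2575  0.3305 -0.003 ] [0.0035 0.0035]
dish scene [267. 188.] 0.72 [0.3695 0.0814]
dish side [198. 220.] 0.88 [0.3654 0.0859]
dish wrist [ 12. 101.] 0.89 [0.3691 0.0785]
   tri [0.3675 0.0813 0.0004] [0.002  0.004  0.0031]
mouse scene [157. 310.] 0.78 [ 0.4176 -0.443 ]
mouse side [337. 364.] 0.84 [ 0.4261 -0.4602]
   tri [ 0.4242 -0.4538  0.0059] [0.0083 0.0083]
```

View pics/scene0.png

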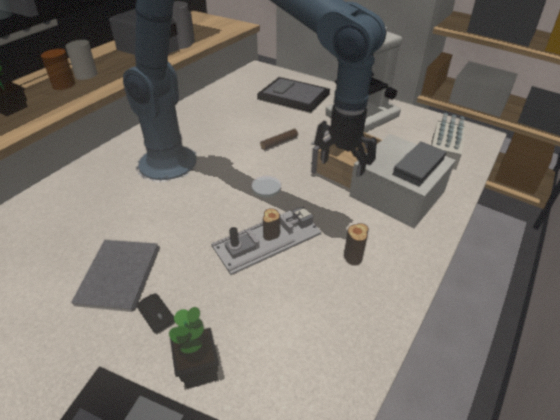

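View pics/wrist0.png

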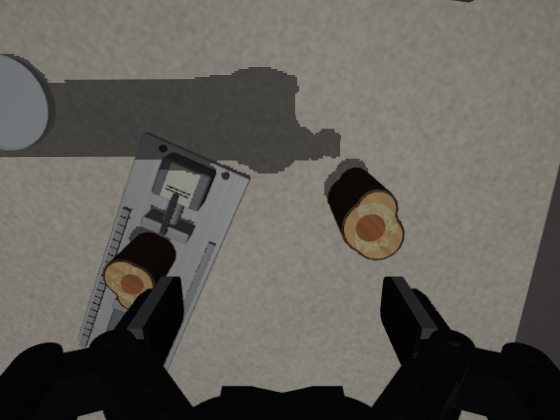

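View pics/side0.png

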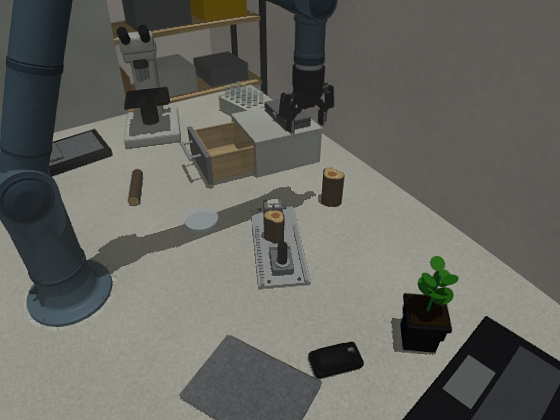

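The views agree: the gauge is at about world (0.52, -0.05), the stem on it at (0.50, -0.09), the drawer's handle at (0.43, 0.33) and the cabinet beyond it in +x. In the wrist view the bed's far corners are at pixels (147,132) and (248,178). Next I take closer wrist views of the drawer and the gauge.

```bash
cat > m2.py <<'E'
from h import *
np.set_printoptions(precision=4,suppress=True)
P=camera_params('wrist')
for px in [(147,132),(248,178),(80,345),(170,370)]: print(onz(P,px,.012))
print('cam',-np.array(P['camera_from_world'])[:3,:3].T@np.array(P['camera_from_world'])[:3,3])
def view(pos,yaw,f,names):
    move_ptp(pos,down(yaw));pause(.2)
    P=camera_params('wrist');shot('wrist',f);print(f,read_time_s(),P['camera_from_world'].tolist() if hasattr(P['camera_from_world'],'tolist') else P['camera_from_world'])
    for n,z in names.items():
        for l in tip_of('wrist',n)[:1]: print(n,np.round(l['at']),l['confidence'],onz(P,l['at'],z))
view([.5,.16,.36],np.radians(-19),'drw',dict(drawer_floor=.022,cab_drawer0_handle=.087))
view([.459,-.198,.2],np.radians(-22.7),'gau',dict(gauge=0,jaw=0,stem=.012,stem_mid=.047,jaw_knob=.093))
E
python3 m2.py
```

```text
[0.5119 0.0471 0.012 ]
[ 0.6142 -0.0012  0.012 ]
[ 0.3933 -0.218   0.012 ]
[ 0.5045 -0.2567  0.012 ]
cam [0.6504 0.0806 0.3733]
drw 3.1667 [[0.9446607317056481, -0.3280447588319005, -0.001654743566490882, -0.42057917671116146], [-0.31095138929239025, -0.8970218839465417, 0.31410344349931946, 0.22321529876432544], [-0.10452432956246573, -0.29620664395640767, -0.9493873227537853, 0.5821676962222008], [0.0, 0.0, 0.0, 1.0]]
drawer_floor [229.  44.] 0.78 [0.4861 0.3133 0.022 ]
cab_drawer0_handle [166.  46.] 0.98 [0.4293 0.3228 0.087 ]
gau 4.9833 [[0.9235729005786747, -0.38342255310432183, 0.000493039206369056, -0.5006250087803583], [-0.3643757768810616, -0.8772920863089269, 0.31239220304299453, -0.029586689404141477], [-0.11934567666664093, -0.288696624626434, -0.949953087468159, 0.3305806092704308], [0.0, 0.0, 0.0, 1.0]]
gauge [290.   2.] 0.63 [ 0.5262 -0.0553  0.    ]
jaw [285. 121.] 0.81 [ 0.486 -0.142  0.   ]
stem [282.  51.] 0.78 [ 0.5056 -0.089   0.012 ]
stem_mid [278.  45.] 0.86 [ 0.5026 -0.0879  0.047 ]
jaw_knob [282. 216.] 0.75 [ 0.4606 -0.1962  0.093 ]
```

View pics/drw.png

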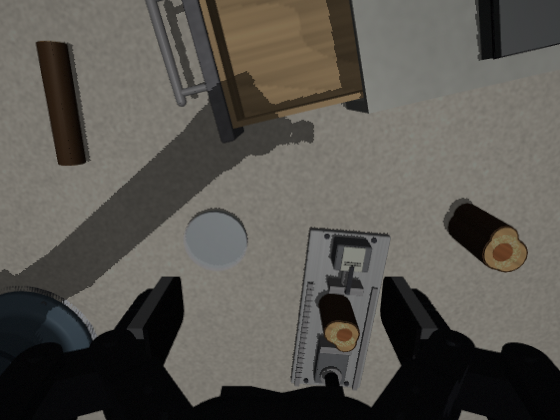

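View pics/gau.png

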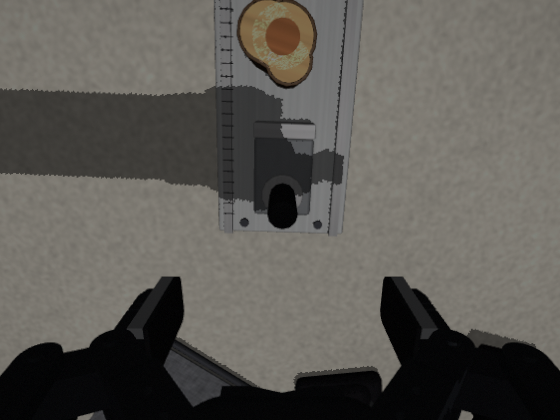

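The drawer view shows the handle bar from about (150,0) to (183,103), the drawer's side wall top from (238,122) to (362,95), and the roof edge from (333,0) to (367,112). In the gauge view the bed's near corners are (219,232) and (343,234), and the knob top is at (282,190-228). I'll fit directions from these.

```bash
cat > m3.py <<'E'
from h import *
import re
np.set_printoptions(precision=4,suppress=True)
P0=camera_params('wrist');D=dict(P0);D['camera_from_world']=[[0.9446607317056481, -0.3280447588319005, -0.001654743566490882, -0.42057917671116146], [-0.31095138929239025, -0.8970218839465417, 0.31410344349931946, 0.22321529876432544], [-0.10452432956246573, -0.29620664395640767, -0.9493873227537853, 0.5821676962222008], [0,0,0,1.]]
def pr(P,a,b,z):
    A,B=onz(P,a,z),onz(P,b,z);print(A,B,np.degrees(np.arctan2(*(B-A)[1::-1])),np.linalg.norm(B-A))
print('gauge now');pr(P0,(219,232),(343,234),.012);pr(P0,(219,232),(215,0),.012);pr(P0,(343,234),(362,0),.012)
print('gauge far');pr(D,(310,228),(390,235),.012);pr(D,(291,386),(310,228),.012)
print('drawer');pr(D,(150,0),(183,103),.087);pr(D,(238,122),(362,95),.081);pr(D,(238,122),(362,95),.103);pr(D,(186,0),(222,140),.093);pr(D,(335,0),(367,112),.125);pr(D,(353,98),(367,112),.103)
E
python3 m3.py
python3 - <<'E'
import sys;sys.path.insert(0,'.')
import cv2
a=cv2.imread('pics/side0.png')[80:200,150:340];b=cv2.imread('pics/drw.png')[0:160,130:380]
import numpy as np
a=cv2.resize(a,(760,480)) ;cv2.imwrite('pics/c1.png',a)
E
```

```text
gauge now
[ 0.3866 -0.2143  0.012 ] [ 0.4966 -0.2625  0.012 ] -23.66170046588785 0.12006236357002877
[ 0.3866 -0.2143  0.012 ] [ 0.4699 -0.0349  0.012 ] 65.08183185953793 0.19778074135877388
[ 0.4966 -0.2625  0.012 ] [ 0.5775 -0.0799  0.012 ] 66.08202921938849 0.19977001145638715
gauge far
[0.5062 0.0501 0.012 ] [0.6137 0.0011 0.012 ] -24.47128475701728 0.11819168043827831
[ 0.3865 -0.218   0.012 ] [0.5062 0.0501 0.012 ] 65.94219036477226 0.29359480150665845
drawer
[0.4321 0.3669 0.087 ] [0.4229 0.2645 0.087 ] -95.13246355340056 0.10284170201575858
[0.4715 0.2256 0.081 ] [0.6111 0.2079 0.081 ] -7.251461552746561 0.14073950607490932
[0.4746 0.2261 0.103 ] [0.6066 0.2093 0.103 ] -7.251461552746564 0.1330160947915924
[0.4674 0.3529 0.093 ] [0.4493 0.2136 0.093 ] -97.3773206582837 0.14041683956536485
[0.6004 0.2985 0.125 ] [0.6025 0.1936 0.125 ] -88.84745916019065 0.10487405439273077
[0.5969 0.2095 0.103 ] [0.6071 0.1911 0.103 ] -61.02842661171866 0.021068949047231195
```

View pics/c1.png

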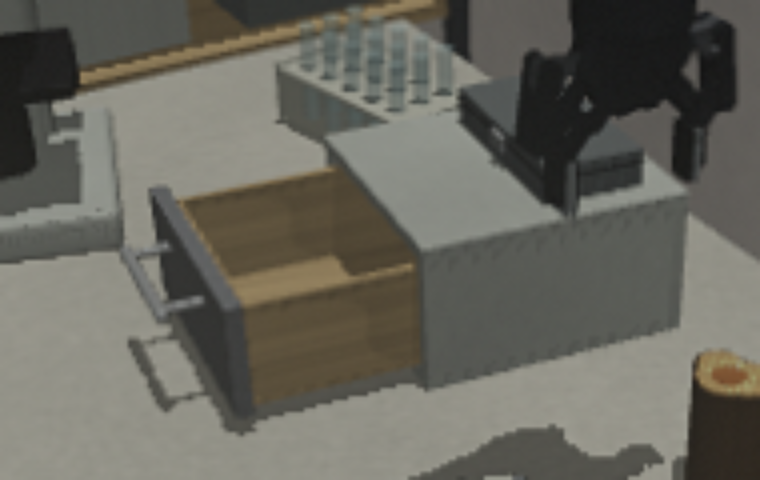

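```bash
cat > g1.py <<'E'
from h import *
np.set_printoptions(precision=4,suppress=True)
u=np.array([np.cos(np.radians(66)),np.sin(np.radians(66)),0]);q=down(np.radians(-24))
k=np.array([.460,-.198,.068])
def F(): return np.mean([read_ft_force() for _ in range(5)],0)
move_ptp(k+[0,0,.07],q);movel(k,speed=.1)
f0=F();move_gripper(0.0,30);f1=F()
print('grip',read_finger_gap(),read_grasp_force(),f0,f1,read_time_s())
if not .015<read_finger_gap()<.03: raise SystemExit
p=k+u*.012;movel(p,speed=.04);print('slide',F(),read_eef_pos()-p,read_time_s())
s=.012;base=None;log=[]
while s<.075:
    s+=.002 if s<.030 else .001
    movel(k+u*s,speed=.04);f=F();a=-f@u;log.append((round(s,4),round(float(a),2)))
    if a>6.0: break
print(log,read_time_s());print(F(),f1@u,read_eef_pos()-k-u*s)
E
python3 g1.py
```

```text
grip 0.02090661585274636 29.266496300697327 [0.1453 0.2043 0.6815] [-1.5268 -0.3454  3.9105] 7.0417
slide [-1.7769  0.4566  5.5102] [0.0007 0.0014 0.0003] 7.4917
[(0.014, 1.66), (0.016, 0.74), (0.018, 0.56), (0.02, 0.78), (0.022, 0.72), (0.024, -0.58), (0.026, 0.53), (0.028, 1.21), (0.03, 0.78), (0.031, 0.78), (0.032, 1.57), (0.033, 1.97), (0.034, 1.69), (0.035, 1.42), (0.036, 1.23), (0.037, 2.43), (0.038, 1.0), (0.039, 0.96), (0.04, 1.67), (0.041, 1.1), (0.042, 2.09), (0.043, 1.86), (0.044, 3.91), (0.045, 4.09), (0.046, 4.15), (0.047, 5.21), (0.048, 5.5), (0.049, 6.63)] 14.4917
[-3.3332 -5.7774  5.9536] -0.9365545137133416 [-0.0009 -0.0027  0.0003]
```

```bash
cat > g2.py <<'E'
from h import *
np.set_printoptions(precision=4,suppress=True)
u=np.array([np.cos(np.radians(66)),np.sin(np.radians(66)),0]);k=np.array([.460,-.198,.068])
F=lambda: np.mean([read_ft_force() for _ in range(5)],0)
s=.050;movel(k+u*s,speed=.04);pause(.3)
print(-F()@u,(read_eef_pos()-k)@u,read_time_s())
P=camera_params('wrist');im=shot('wrist','anv')
a=proj(P,[[.524+.06*.4067,-.054+.06*.9135,.046]])[0];print(a)
o,d=ray(P,(280,210));sc=shot('scene')
x,y=np.clip(a.astype(int),[70,70],[490,350])
cv2.imwrite('pics/anvc.png',cv2.cvtColor(cv2.resize(im[y-70:y+70,x-70:x+70],(600,600),interpolation=cv2.INTER_CUBIC),cv2.COLOR_RGB2BGR))
E
python3 g2.py
```

```text
7.211321777197651 0.046713431834818936 15.0417
[ 278.9023 -193.6821]
```

View pics/anvc.png

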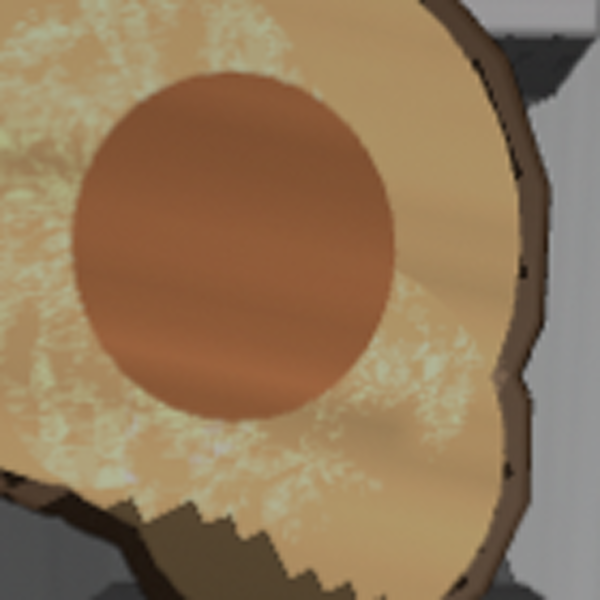

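The stem hides the needle here (it fills the crop). The force puts the anvil well within the band, at about 7.2 N minus 1.2–1.5 N of slide friction. I'll nudge slightly towards the middle, hold, then back the jaw off.

```bash
cat > g3.py <<'E'
from h import *
np.set_printoptions(precision=4,suppress=True)
u=np.array([np.cos(np.radians(66)),np.sin(np.radians(66)),0]);k=np.array([.460,-.198,.068]);q=down(np.radians(-24))
F=lambda: np.mean([read_ft_force() for _ in range(5)],0)
movel(k+u*.051,speed=.03)
for i in range(4): print(-F()@u,(read_eef_pos()-k)@u,read_time_s());pause(.35)
e=read_eef_pos();shot('side','side1');shot('scene','scene1')
movel(k+u*.025,speed=.08);print(F(),read_finger_gap());move_gripper(.07)
p=k+u*.025
movel(p+[0,0,.13],speed=.25)
p2=np.array([.524,-.054,0])-u*.13+[0,0,.25]
move_ptp(p2,q);pause(.2)
P=camera_params('wrist');shot('wrist','stem1');print(read_time_s())
for n,z in dict(stem=.012,stem_mid=.047,jaw=0,gauge=0,jaw_knob=.093).items():
    for l in tip_of('wrist',n)[:1]: print(n,np.round(l['at']),l['confidence'],onz(P,l['at'],z))
E
python3 g3.py
```

```text
8.296362313235353 0.04721436088077723 15.3917
8.02035460477427 0.047220831196883424 15.7417
7.969647333351693 0.04723175962800817 16.0917
7.793278331766156 0.047239383564006546 16.4417
[-2.2232 -0.723   6.1491] 0.021303289525654436
19.1333
stem [279.  69.] 0.84 [ 0.5091 -0.0736  0.012 ]
stem_mid [273.  67.] 0.84 [ 0.5046 -0.0727  0.047 ]
jaw [284. 119.] 0.67 [ 0.4946 -0.1185  0.    ]
gauge [289.  44.] 0.85 [ 0.5276 -0.0563  0.    ]
jaw_knob [284. 200.] 0.97 [ 0.4701 -0.1737  0.093 ]
```

View pics/stem1.png

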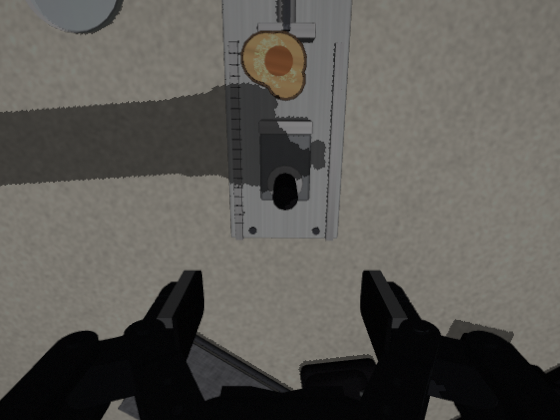

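Jaw is backed off (knob at pixel (284,190)). The stem stands against the anvil, its top outline spanning about columns 243–306 and rows 30–100. Grasping it across gauge x.

```bash
cat > g4.py <<'E'
from h import *
np.set_printoptions(precision=4,suppress=True)
P=camera_params('wrist');q=down(np.radians(-24))
L,Rr,T,B=[onz(P,x,.082) for x in((243,58),(306,65),(272,30),(285,100))]
print(L,Rr,T,B,np.linalg.norm(L-Rr),np.linalg.norm(T-B))
ex=np.array([.9135,-.4067,0]);u=np.array([.4067,.9135,0])
c=ex*((L+Rr)@ex/2)+u*((T+B)@u/2);print(c)
c[2]=.068
qs={y:inverse_kinematics([.5405,.306,.25],down(np.radians(y))) for y in(82.5,-97.5)}
print(qs)
if not(abs(c[0]-.507)<.012 and abs(c[1]+.073)<.012): raise SystemExit
move_ptp(c+[0,0,.08],q);move_gripper(.085);movel(c,speed=.12)
move_gripper(0,40);print(read_finger_gap(),read_grasp_force(),read_ft_force())
movel(c+[0,0,.03],speed=.1);pause(.1);print(read_finger_gap(),read_grasp_force(),read_ft_force());movel(c+[0,0,.19],speed=.25);print(read_time_s())
shot('scene','lift')
E
python3 g4.py
```

```text
[ 0.4881 -0.0602  0.082 ] [ 0.5307 -0.0848  0.082 ] [ 0.5167 -0.0515  0.082 ] [ 0.5052 -0.1019  0.082 ] 0.049163975202431896 0.05169609725334218
[ 0.508  -0.0754  0.    ]
{82.5: array([-0.5366,  0.3313, -0.0554,  1.6679,  0.0198,  1.1429,  0.8427]), -97.5: array([-0.6267,  0.3289,  0.0555,  1.6726, -0.0197,  1.1406, -2.2677])}
0.0505754011363909 42.028934955596924 [0.006  0.09   5.8329]
0.05043163185815367 41.70106530189514 [-0.3198  1.5887 -1.6539]
22.8917
```

```bash
cat > g5.py <<'E'
from h import *
np.set_printoptions(precision=4,suppress=True)
q=down(np.radians(82.5));c=np.array([.5405,.306,0])
move_ptp(c+[0,0,.26],q)
movel(c+[0,0,.11],speed=.15);f0=np.array(read_ft_force())
for z in np.arange(.090,.0745,-.0015):
    movel(c+[0,0,z],speed=.05);f=np.array(read_ft_force())-f0
    if np.linalg.norm(f)>4: break
print(z,f,read_finger_gap(),read_time_s())
shot('side','place');shot('scene','place2')
im=cv2.imread('pics/side1.png')
cv2.imwrite('pics/placec.png',np.hstack([cv2.resize(cv2.imread('pics/place.png')[80:220,150:300],(400,373)),cv2.resize(cv2.imread('pics/place2.png')[90:230,280:430],(400,373))]))
E
python3 g5.py
```

```text
0.07799999999999999 [ 0.8093 -0.8859  6.0513] 0.050688831651804815 28.0667
```

View pics/placec.png

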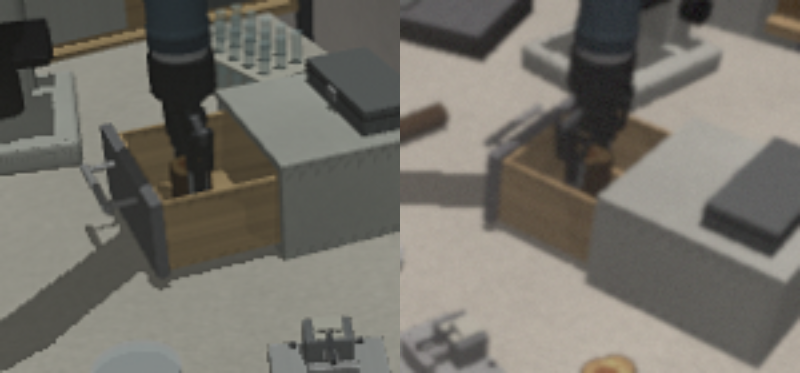

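```bash
cat > g6.py <<'E'
from h import *
np.set_printoptions(precision=4,suppress=True)
q=down(np.radians(82.5));c=np.array([.5405,.306,0]);v=np.array([np.cos(np.radians(-7.5)),np.sin(np.radians(-7.5)),0])
o=np.array([.486,.313,0])
move_gripper(.085);movel(c+[0,0,.22],speed=.15)
shot('scene','rel');print(tip_of('scene','stem')[:1])
move_ptp(o-v*.13+[0,0,.2],q);move_gripper(0);movel(o-v*.13+[0,0,.085],speed=.15)
f0=np.array(read_ft_force());log=[];x=-.09
movel(o+v*x+[0,0,.085],speed=.08)
while x<.12:
    x+=.01 if x<.045 else .003
    movel(o+v*x+[0,0,.085],speed=.06);a=-(np.mean([read_ft_force() for _ in range(3)],0)-f0)@v
    log.append((round(x,3),round(float(a),1)))
    if a>14: break
print(log,(read_eef_pos()-o)@v,read_time_s())
shot('scene','shut1');shot('side','shut2')
for cam in('scene','side'):
    P=camera_params(cam);[print(cam,onz(P,l['at'],.087)) for l in tip_of(cam,'cab_drawer0_handle')[:1]]
cv2.imwrite('pics/shutc.png',np.hstack([cv2.resize(cv2.imread('pics/shut2.png')[80:220,150:300],(400,373)),cv2.resize(cv2.imread('pics/shut1.png')[90:230,280:430],(400,373))]))
E
python3 g6.py
```

```text
[{'at': [346.2, 166.4], 'confidence': 0.82}]
[(-0.08, 0.8), (-0.07, 0.8), (-0.06, 0.4), (-0.05, 0.7), (-0.04, 0.1), (-0.03, 0.8), (-0.02, 1.6), (-0.01, 0.8), (0.0, 1.6), (0.01, 0.7), (0.02, 1.0), (0.03, 1.1), (0.04, 1.8), (0.05, 1.7), (0.053, 0.9), (0.056, 0.5), (0.059, 1.3), (0.062, 1.7), (0.065, 5.8), (0.068, 11.3), (0.071, 16.0)] 0.06381989776330903 39.0917
scene [0.5679 0.3078 0.087 ]
side [0.5647 0.3088 0.087 ]
```

View pics/shutc.png

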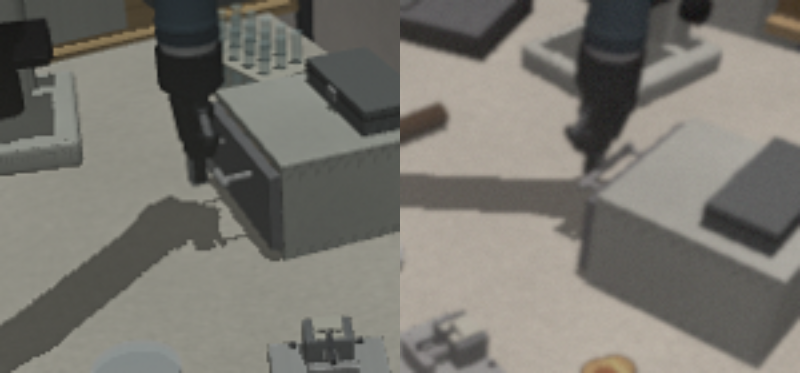

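The drawer front sits against the cabinet and the push force rose sharply at the stop. Now I retreat, check it stays shut, and hand in.

```bash
cat > g7.py <<'E'
from h import *
v=np.array([np.cos(np.radians(-7.5)),np.sin(np.radians(-7.5)),0]);o=np.array([.486,.313,0])
movel(o-v*.0+[0,0,.085],speed=.06);movel(o-v*.02+[0,0,.25],speed=.2);pause(.5)
for cam in('scene','side'):
    P=camera_params(cam);shot(cam,cam+'9');[print(cam,onz(P,l['at'],.087),l['confidence']) for l in tip_of(cam,'cab_drawer0_handle')[:1]]
    for n in('offcut','dish','pot','mouse','branch'):
        for l in tip_of(cam,n)[:1]: print(n,onz(P,l['at'],0)[:2].round(3))
print(read_time_s());sign_off()
E
python3 g7.py
```

```text
scene [0.57665694 0.29466696 0.087     ] 0.49
offcut [ 0.724 -0.02 ]
dish [0.377 0.065]
pot [ 0.602 -0.499]
mouse [ 0.424 -0.448]
branch [ 0.733 -0.023]
side [0.56761143 0.31784862 0.087     ] 0.7
offcut [ 0.73  -0.008]
dish [0.371 0.087]
pot [ 0.609 -0.502]
branch [0.256 0.303]
42.8083
the job is handed in; nothing more can be done
```

I gauged the stem section for over a second (about 8 N at the wrist, so roughly 6.5 N on the anvil; judged by force, as the needle was hidden from view), put it in the drawer, pushed the drawer to its stop and signed off at 42.8 s, with nothing else on the bench touched.

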